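Click-test the returned coffee canisters

ROBOT

A 7-joint arm with a two-finger parallel gripper is mounted at the origin on the work surface. World frame = base frame: x ahead of the robot, y to its left, z up, the work surface at z = 0. Lengths are in m, angles in rad, forces in N, time in s.
With the tool pointing down it reaches from about 0.425 to 0.95 m from the base axis. Payload 16.7 kg.
Tool frame: the origin (TCP) lies between the finger pads; the fingertips stand robot.finger_overhang ahead of it and the grasp point (between the pads) lies 8 mm behind it (robot.finger_overhang is the distance from the TCP to the fingertips, in m); y points along the fingers, x is the direction in which the jaws open and shut, and the axes are right-handed (so a half turn about y gives the same grasp; the last joint's range is limited). The gripper opens to 94 mm and grips with 3 to 60 N. Pads are 16 mm wide; open, the fingers measure 119 mm over their backs; the gripper's body (75 mm by 177 mm) begins 78 mm behind the grasp point.
Start: joints at [-1.312, 0.426, 0.074, 1.606, -0.034, 1.111, -0.067], TCP at [0.268, 0.619, 0.216] pointing down, gripper open.
Joint ranges: [-2.85, 2.85], [-0.5, 2.14], [-1.23, 1.37], [0.21, 2.46], [-1.02, 4.16], [0.16, 2.05], [-2.73, 2.73]. Speed limits (rad/s): [1.89, 1.89, 2.39, 2.39, 3.01, 3.01, 3.01].

INTERFACE

Orientations are given as [roll, pitch, yaw] about the fixed x, y, z axes, in that order (R = Rz(yaw) Ry(pitch) Rx(roll)).
In Python, from bench import telemetry, viewer, finish_job, robot gives the robot as it stands. The module is installed in compiled form; this text tells all that it offers.
- The arm moves only by the tool servo_tool, never from a script. Its argument "plan" is a list that holds one entry, the list of rows, each a list of 7 numbers: the turn, a rotation vector about the tool's x, y, z in degrees, then the shift along the tool's x, y, z in mm, then the opening, from 0 (shut) to 1 (fully open). A call has 1 to 20 rows; each row shifts and turns the pose as measured when the row begins, along the tool's axes as they then stand; what a row does not reach is not made up. A row lasts 1/10 s, in which the tool goes at most 50 mm and 8.59 degrees, less where a joint would pass 70% of its speed; a pose out of reach is approached as far as the arm can. A call is refused whole if a number of a shift passes 50 or a number of a turn 8.59, either way. A call with a gripper value outside its range is refused whole. The fingers move at their own pace and stop on an object; "grip_force" is the grip in N (left out, the last holds). Time passes only in rows, so rows that do not move let the fingers close. It gives the time, the measured TCP pose, the force and the opening at its end, in the units of the state.
- telemetry.observe(): the state, without advancing time (a new reading comes with each control period).
- viewer.read_camera(name): name is "scene" or "top"; returns a dict with "image" (480x640x3 uint8, red, green, blue), "range_z" (480x640 float32, m along the optical axis (not along the pixel's ray), 0 where there is no reading), "camera_matrix" (3x3 intrinsics, pixels), "k1" (the pictures are not rectified: a ray, as slopes to the right and down, at radius r is drawn at 1 + k1 r^2 times it, then the intrinsics apply), "extrinsics" (4x4, takes a point from camera to world coordinates). Camera axes: x right, y down, z forward; pixel columns grow to the right and rows downward; lengths in m; the calibration is good to about 2 mm. A picture is of the moment at which its call begins.
- finish_job(): hands the job in, once; it reports no verdict.
The state is a dict: "time": time; "q": joint angles; "qd": joint speeds; "joint_torque": joint torques, N m; "tool_pos": TCP position; "tool_rot": TCP orientation; "contact_force": force on the tool from outside, world axes, zero at the start; "ft_torque": the same for the moment, N m; "width": finger opening in m.
Only numpy, scipy, OpenCV 4.12 (cv2) and the standard library are available. Lean on these libraries where they do the work, as an engineer would, in place of code of your own. Each camera call takes 0.05 s, during which the arm holds its last target.

TASK

Three of the steel canisters on the returns bench have a push-button in the lid: click each button fully down and let go, with the canister standing where it is, to see whether it latches. One of them does not stay down: set that canister upright, without dropping it, in the empty pulp tray. Leave the two that latched, buttons down, and the plain screw-top jar standing where they are.

Things in the scene. Friction and masses are not known exactly. Their poses are not given: they have to be found in the camera images.
- can_a_mid (a point): centre (half-way up the shell, 41 mm above its foot) of a loose upright round coffee canister, 0.2 kg: brushed steel, 55 mm diameter, black lid whose top is 82 mm above the foot (41 mm above this point); in the middle of the lid a round white push-button, 28 mm diameter, its top 94 mm above the foot (53 mm above this point) when up. z is the canister's upright axis. Three canisters look alike; where each stands varies, and only clicking shows which one is faulty
- can_b_mid (a point): centre (half-way up the shell, 41 mm above its foot) of a loose upright round coffee canister, 0.2 kg: brushed steel, 55 mm diameter, black lid whose top is 82 mm above the foot (41 mm above this point); in the middle of the lid a round white push-button, 28 mm diameter, its top 94 mm above the foot (53 mm above this point) when up. z is the canister's upright axis. Three canisters look alike; where each stands varies, and only clicking shows which one is faulty
- can_c_mid (a point): centre (half-way up the shell, 41 mm above its foot) of a loose upright round coffee canister, 0.2 kg: brushed steel, 55 mm diameter, black lid whose top is 82 mm above the foot (41 mm above this point); in the middle of the lid a round white push-button, 28 mm diameter, its top 94 mm above the foot (53 mm above this point) when up. z is the canister's upright axis. Three canisters look alike; where each stands varies, and only clicking shows which one is faulty
- btn_a (a joint): push-button of the canister at point can_a_mid: 0 m = up, 12 mm proud of the lid; 0.009 m = fully down, 3 mm proud. Pressed down along the canister's axis; about 3.5 to 5 N takes it all the way. A sound button stays down when let go (it stays as deep as it was pushed, so push to the stop); a faulty one springs back up to 0 within a quarter of a second
- btn_b (a joint): push-button of the canister at point can_b_mid: 0 m = up, 12 mm proud of the lid; 0.009 m = fully down, 3 mm proud. Pressed down along the canister's axis; about 3.5 to 5 N takes it all the way. A sound button stays down when let go (it stays as deep as it was pushed, so push to the stop); a faulty one springs back up to 0 within a quarter of a second
- btn_c (a joint): push-button of the canister at point can_c_mid: 0 m = up, 12 mm proud of the lid; 0.009 m = fully down, 3 mm proud. Pressed down along the canister's axis; about 3.5 to 5 N takes it all the way. A sound button stays down when let go (it stays as deep as it was pushed, so push to the stop); a faulty one springs back up to 0 within a quarter of a second
- tray: empty low square tray of brown moulded pulp, fixed to the bench at the robot's right, 180 x 180 mm outside, 30 mm high, walls and floor 5 mm thick; origin at the centre of its underside on the bench, x and y along its sides, z up
- jar_mid (a point): centre (41 mm above its foot) of a bystander: a loose steel screw-top jar of the same size as the canisters (55 mm diameter, 82 mm high), ribbed flat black lid without a button, standing in line with them. Not to be moved
There are look-alikes about, which are no part of the job. Leave any green or pink look-alike of the part that bears can_a_mid alone.

How it is judged:
By the outcome, as a careful person would: the job done as asked, in the order asked, and still so for the second after the job is handed in, with the robot touching nothing.
It also fails if it takes over 61 s, if anything falls off the work surface, if the arm or the gripper's body presses on something with over 40 N, if the wrist force passes 120 N, or if a joint passes its speed limit or range.

## Working session

There is one attempt and no reset: what is moved stays moved. The work goes in short steps, Python scripts to look and compute and a tool call to move; the robot and the scene stay as the last step left them, time stands still between calls to the robot, and variables do not carry over. Pictures are saved under pics/ and viewed, and the job is handed in when it is done.

Besides the shell and the picture viewer there is one more tool, called after "Emit:" as name(argument=value, ...), one argument or row to a line, values as JSON. servo_tool: Moves the arm, as the interface text tells. Its arguments: {"type":"object","properties":{"plan":{"type":"array"},"grip_force":{"type":"number"}},"required":["plan"]}

```bash
mkdir -p pics; ls
cat > h.py <<'E'
import numpy as np, cv2
from bench import telemetry, viewer, robot
def snap(name,fn):
    d=viewer.read_camera(name); cv2.imwrite('pics/'+fn,d['image'][:,:,::-1]); np.savez('pics/'+fn+'.npz',**d); return d
def pt(d,u,v,z=None,rng=None):
    K=d['camera_matrix'];k1=float(d['k1'])
    x=(u-K[0,2])/K[0,0];y=(v-K[1,2])/K[1,1]
    xu,yu=x,y
    for _ in range(30):
        s=1+k1*(xu*xu+yu*yu); xu,yu=x/s,y/s
    T=d['extrinsics']; r=T[:3,:3]@np.array([xu,yu,1]); o=T[:3,3]
    if z is not None: t=(z-o[2])/r[2]
    else: t=rng if rng else d['range_z'][int(round(v)),int(round(u))]
    return o+t*r
E
python3 - <<'E'
from h import *
s=telemetry.observe(); print(s); print(robot.finger_overhang)
for n in('scene','top'):
    d=snap(n,n+'0.png'); print(d['camera_matrix'],d['k1'],d['extrinsics'])
E
```

```text
pics
{'time': 0.0, 'q': array([-1.31149932,  0.42673452,  0.07385117,  1.60660099, -0.03410753,
        1.1107849 , -0.06709586]), 'qd': array([ 0.00042531, -0.00102837,  0.00126579, -0.00091213, -0.00258718,
       -0.00168997,  0.00075711]), 'joint_torque': array([ 1.11568708e-03, -9.35826516e+01,  3.66777420e+00, -4.54175448e+01,
       -4.87059541e-02,  2.05159688e-02,  1.33909402e-04]), 'tool_pos': array([0.26817535, 0.61898482, 0.21577658]), 'tool_rot': array([-1.57088380e+00,  1.26527909e-03,  1.16196833e+00]), 'contact_force': array([ 0.30328295, -0.03181817, -0.44411424]), 'ft_torque': array([-0.02874471, -0.00107636,  0.00534318]), 'width': 0.09425534841362276}
0.011
[[617.14559418   0.         327.86331591]
 [  0.         617.14559418 243.29866639]
 [  0.           0.           1.        ]] -0.11757434670927681 [[-0.56495604  0.61360135 -0.5516503   1.24919256]
 [ 0.82511781  0.42198965 -0.37563991  0.49160507]
 [ 0.00229756 -0.66739652 -0.744699    1.11320933]
 [ 0.          0.          0.          1.        ]]
[[448.42243807   0.         319.79621122]
 [  0.         448.42243807 244.34906833]
 [  0.           0.           1.        ]] -0.03283392371246203 [[ 0.02604883 -0.99156456  0.12696918  0.39403792]
 [-0.99965703 -0.0254951   0.00598452 -0.03739322]
 [-0.00269695 -0.12708152 -0.99188861  0.91969467]
 [ 0.          0.          0.          1.        ]]
```

View pics/scene0.png

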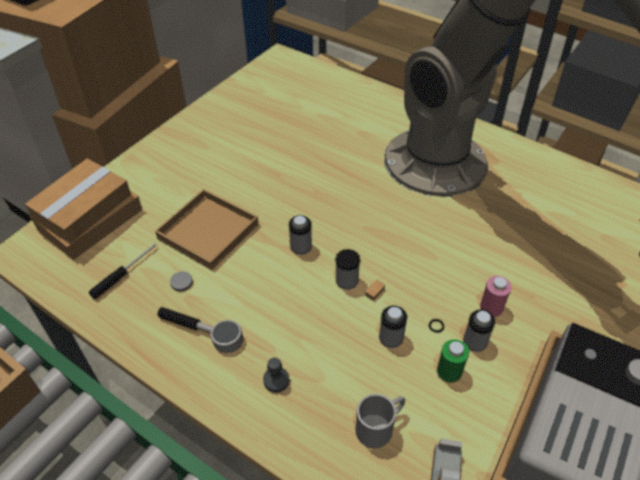

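View pics/top0.png

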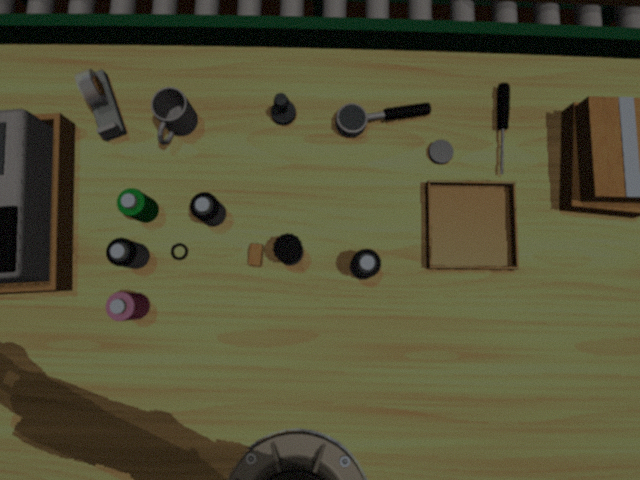

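The scene view shows canisters with white buttons at about (300,233), (393,325) and (480,328). The plain jar is at (347,268), with green and pink look-alikes near the third canister, and the tray is at (208,227). I'll measure them in the top view.

Run:
```python
import cv2
a=cv2.imread('pics/top0.png');b=cv2.imread('pics/scene0.png')
cv2.imwrite('pics/topA.png',cv2.resize(a[170:330,90:240],None,fx=3.7,fy=3.7,interpolation=cv2.INTER_CUBIC))
cv2.imwrite('pics/topB.png',cv2.resize(a[170:290,240:400],None,fx=5,fy=5,interpolation=cv2.INTER_CUBIC))
```

```text
(no output)
```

View pics/topA.png

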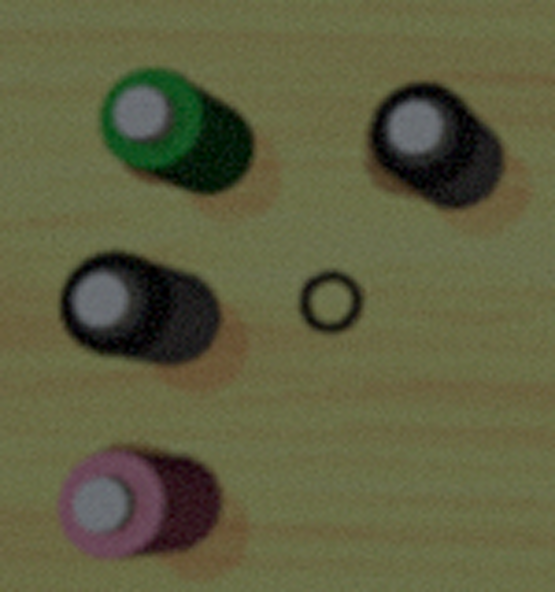

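View pics/topB.png

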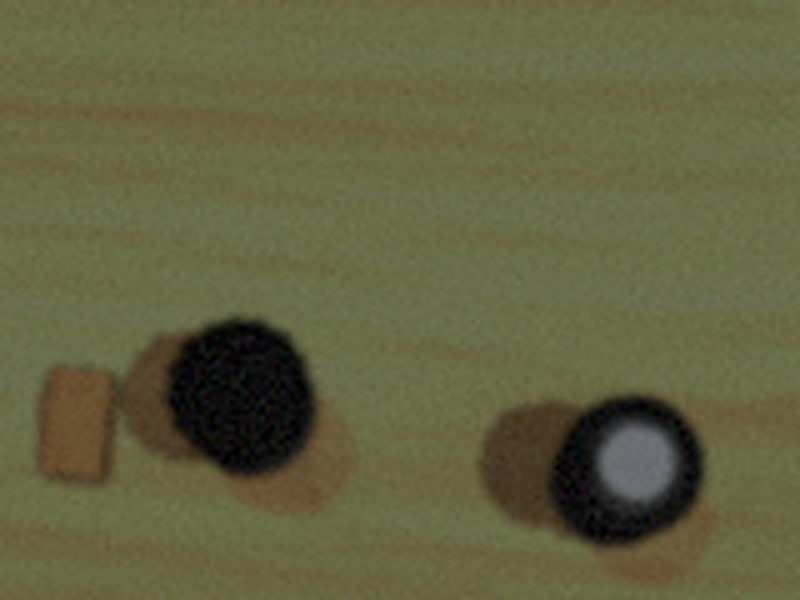

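The enlarged top view puts the buttons at about (202,204), (116.5,250) and (367,262), the jar lid at (288,249), and the green and pink look-alikes at (128,200) and (117,306). I'll refine these and cross-check with the scene camera.

Run:
```python
from h import *
def cen(d,u,v,w,thr=None):
    g=d['image'].astype(int).min(2); p=g[v-w:v+w+1,u-w:u+w+1]; 
    t=(p.max()+np.percentile(p,20))/2
    m=(p>t).astype(np.uint8); n,l,s,c=cv2.connectedComponentsWithStats(m)
    i=1+np.argmax(s[1:,4]); return c[i][0]+u-w,c[i][1]+v-w,s[i,4]
T=dict(np.load('pics/top0.png.npz'));S=dict(np.load('pics/scene0.png.npz'))
for nm,t,s in(('left',(116,250),(482,317)),('mid',(202,204),(394,313)),('right',(367,262),(300,222)),('green',(128,200),(456,348)),('pink',(117,306),(500,284))):
    a=cen(T,*t,9);b=cen(S,*s,9)
    print(nm,np.round(a,1),pt(T,a[0],a[1],.094).round(4),pt(T,a[0],a[1]).round(4),'|',np.round(b,1),pt(S,b[0],b[1],.094).round(4),pt(S,b[0],b[1]).round(4))
print('jar',pt(T,288,249,.082),pt(S,347,258,.082))
for u,v in((427,182),(515,182),(515,269),(427,269)): print(pt(T,u,v,.03).round(4))
for u,v in((204,193),(257,222),(210,264),(158,231)): print(pt(S,u,v,.03).round(4))
```

```text
left [116.9 250.6 170. ] [0.4782 0.3462 0.094 ] [0.4782 0.3463 0.094 ] | [483.  316.4 122. ] [0.4802 0.3483 0.094 ] [0.4809 0.3484 0.0949]
mid [201.9 203.9 173. ] [0.5708 0.1916 0.094 ] [0.5711 0.192  0.0927] | [394.3 312.3 125. ] [0.5726 0.194  0.094 ] [0.5724 0.1939 0.0936]
right [366.9 262.1 177. ] [ 0.469  -0.1203  0.094 ] [ 0.469  -0.1203  0.0944] | [299.6 217.6 151. ] [ 0.4655 -0.121   0.094 ] [ 0.4677 -0.1193  0.0968]
green [127.6 199.9 164. ] [0.5753 0.334  0.094 ] [0.5749 0.333  0.096 ] | [456.1 347.3 139. ] [0.577 0.336 0.094] [0.5765 0.3359 0.0932]
pink [116.3 306.  159. ] [0.3758 0.339  0.094 ] [0.3758 0.3387 0.0946] | [499.9 281.1 104. ] [0.3761 0.3395 0.094 ] [0.3775 0.3397 0.0956]
jar [0.49091188 0.02723776 0.082     ] [0.49726923 0.03060155 0.082     ]
[ 0.6418 -0.2474  0.03  ]
[ 0.6469 -0.4284  0.03  ]
[ 0.4683 -0.4229  0.03  ]
[ 0.464  -0.2465  0.03  ]
[ 0.4837 -0.4132  0.03  ]
[ 0.4871 -0.2363  0.03  ]
[ 0.6529 -0.2418  0.03  ]
[ 0.6468 -0.4161  0.03  ]
```

Run:
```python
from h import *
for f in('top0','scene0'):
    S=dict(np.load(f'pics/{f}.png.npz'))
    P=np.array([pt(S,u,v) for v in range(0,480,4) for u in range(0,640,4) if S['range_z'][v,u]>0])
    m=(P[:,1]>.38)&(P[:,1]<.8)&(P[:,0]>.25)&(P[:,0]<.95)&(P[:,2]>.03)
    Q=P[m]
    for h in(.03,.1,.14,.18,.22):
        q=Q[Q[:,2]>h]; print(f,h,len(q), q.min(0) if len(q) else '', q.max(0) if len(q) else '')
```

```text
top0 0.03 808 [0.39471715 0.39476011 0.03026418] [0.84870205 0.58805025 0.150838  ]
top0 0.1 386 [0.41679546 0.49784036 0.10030146] [0.734084   0.56972838 0.150838  ]
top0 0.14 172 [0.42963233 0.5066423  0.14000288] [0.72729831 0.56972838 0.150838  ]
top0 0.18 0  
top0 0.22 0  
scene0 0.03 1053 [0.40826376 0.39547077 0.0307871 ] [0.81583892 0.70957627 0.16858877]
scene0 0.1 907 [0.42759366 0.5016635  0.10186929] [0.73953801 0.70957627 0.16858877]
scene0 0.14 570 [0.42759366 0.50808677 0.14002189] [0.72811865 0.70957627 0.16858877]
scene0 0.18 0  
scene0 0.22 0
```

```bash
cat >> h.py <<'E'
from scipy.spatial.transform import Rotation as Ro
def go(x,y,z,yaw=None):
    s=telemetry.observe(); R=Ro.from_euler('xyz',s['tool_rot']).as_matrix()
    print('t',round(s['time'],2),'pos',s['tool_pos'].round(4),'rot',s['tool_rot'].round(4),'F',s['contact_force'].round(2),'w',round(s['width'],4))
    print('shift mm',(R.T@(np.array([x,y,z])-s['tool_pos'])*1000).round(1))
    Rt=Ro.from_euler('xyz',[-np.pi/2,0,s['tool_rot'][2] if yaw is None else yaw]).as_matrix()
    print('turn deg',np.degrees(Ro.from_matrix(R.T@Rt).as_rotvec()).round(2))
E
python3 -c "
from h import *
go(.479,.347,.18)"
```

```text
t 0.1 pos [0.2682 0.619  0.2159] rot [-1.5709e+00  1.1000e-03  1.1619e+00] F [ 0.33  0.61 -0.4 ] w 0.0943
shift mm [-165.8   36.1 -301.6]
turn deg [ 0.    0.   -0.06]
```

Emit:
servo_tool(
  plan=[
    [[0,0,0,-8,0,-15,0.5],[0,0,0,-16,0,-30,0],[0,0,0,-16,0,-30,0],[0,0,0,-16,0,-30,0],[0,0,0,-16,0,-30,0],[0,0,0,-16,0,-30,0],[0,0,0,-16,0,-30,0],[0,0,0,-16,0,-30,0],[0,0,0,-16,0,-30,0],[0,0,0,-8,0,-15,0],[0,0,0,0,0,0,0]],
  ],
  grip_force=20,
)

```text
time: 1.2
tool_pos: [0.4686, 0.3584, 0.2135]
tool_rot: [-1.572, 0.007, 1.157]
contact_force: [0.5, 1.0, 0.1]
width: 0.0097
```

```bash
python3 -c "
from h import *
go(.479,.347,.125)"
```

```text
t 1.2 pos [0.4686 0.3584 0.2135] rot [-1.5716  0.0071  1.1575] F [0.47 1.03 0.08] w 0.0097
shift mm [ -5.7  88.5 -14.1]
turn deg [ 0.05  0.   -0.4 ]
```

Emit:
servo_tool(
  plan=[
    [[0,0,-0.4,-3,30,-7,0],[0,0,0,-3,30,-7,0],[0,0,0,0,26,0,0],[0,0,0,0,0,0,0],[0,0,0,0,0,0,0]],
  ],
)

```text
time: 1.7
tool_pos: [0.4785, 0.3466, 0.1263]
tool_rot: [-1.571, -0.002, 1.157]
contact_force: [-0.4, -0.0, 0.7]
width: 0.0007
```

```bash
python3 -c "
from h import *
go(.479,.347,.110)
for n in('scene','top'): snap(n,n+'1.png')
a=cv2.imread('pics/top1.png')[170:330,60:240];b=cv2.imread('pics/scene1.png')[200:360,400:580]
cv2.imwrite('pics/c1.png',cv2.resize(np.vstack([a,b]),None,fx=1.85,fy=1.85,interpolation=2))
cv2.imwrite('pics/c1.png',cv2.resize(np.hstack([a,b]),None,fx=2.2,fy=2.2,interpolation=2))"
```

```text
t 1.7 pos [0.4785 0.3466 0.1263] rot [-1.5714 -0.0021  1.1569] F [-0.43 -0.04  0.69] w 0.0007
shift mm [ 0.5 16.3 -0.3]
turn deg [ 0.03 -0.    0.12]
```

View pics/c1.png

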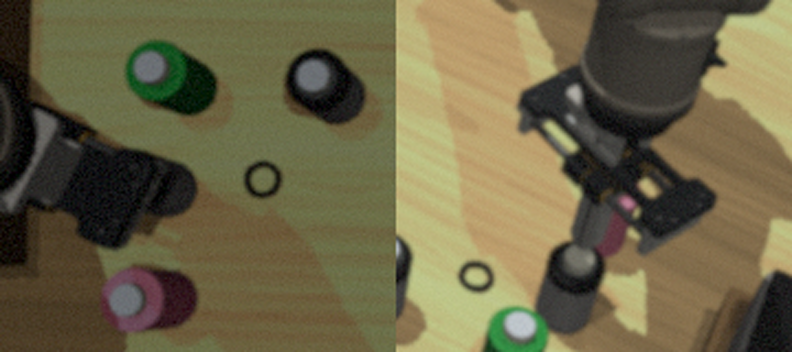

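The top view shows the gripper over the left canister. In the scene view the closed fingertips sit just above its button, at about (580,255) in the crop, so I'll descend.

Emit:
servo_tool(
  plan=[
    [[0,0,0,0.5,16,0,0],[0,0,0,0,4,0,0],[0,0,0,0,4,0,0],[0,0,0,0,3,0,0],[0,0,0,0,2,0,0]],
  ],
)

```text
time: 2.3
tool_pos: [0.4801, 0.3495, 0.0991]
tool_rot: [-1.573, -0.008, 1.158]
contact_force: [-0.4, -1.1, 3.7]
width: 0.0003
```

Emit:
servo_tool(
  plan=[
    [[0,0,0,0,2,0,0],[0,0,0,0,2,0,0]],
  ],
)

```text
time: 2.5
tool_pos: [0.4805, 0.3498, 0.0959]
tool_rot: [-1.574, -0.009, 1.158]
contact_force: [-7.5, -5.5, 40.8]
width: 0.0004
```

Emit:
servo_tool(
  plan=[
    [[0,0,0,0,2,0,0]],
  ],
)

```text
time: 2.6
tool_pos: [0.4815, 0.3507, 0.096]
tool_rot: [-1.575, -0.012, 1.158]
contact_force: [-9.5, -6.2, 47.9]
width: 0.0
```

Emit:
servo_tool(
  plan=[
    [[0,0,0,0,-10,0,0],[0,0,0,0,-30,0,0],[0,0,0,0,-40,0,0],[0,0,0,0,-30,0,0],[0,0,0,0,0,0,0]],
  ],
)

```text
time: 3.1
tool_pos: [0.4806, 0.3495, 0.21]
tool_rot: [-1.574, -0.012, 1.158]
contact_force: [0.1, -0.4, 0.1]
width: 0.0004
```

```bash
python3 -c "
from h import *
go(.5715,.193,.13,1.157)
for n in('scene','top'): snap(n,n+'2.png')
b=cv2.imread('pics/scene2.png')[220:380,400:580];a=cv2.imread('pics/scene0.png')[220:380,400:580]
cv2.imwrite('pics/c2.png',cv2.resize(np.hstack([a,b]),None,fx=2.2,fy=2.2,interpolation=2))"
```

```text
t 3.1 pos [0.4806 0.3495 0.21  ] rot [-1.5744 -0.0115  1.1575] F [ 0.11 -0.38  0.13] w 0.0004
shift mm [-107.8   79.3 -145.9]
turn deg [0.21 0.03 0.66]
```

View pics/c2.png

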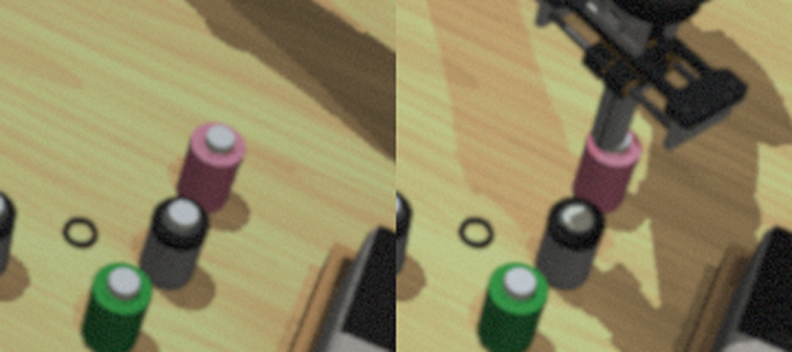

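The left button, at (575,218) in the crop, looks lower than before, and the canister hasn't moved. I'll confirm by depth once the arm is clear. Next is the middle canister.

Emit:
servo_tool(
  plan=[
    [[0,0,0.6,-10,0,-14,0],[0,0,0,-20,0,-27,0],[0,0,0,-20,0,-27,0],[0,0,0,-20,5,-27,0],[0,0,0,-20,15,-27,0],[0,0,0,-10,20,-14,0],[0,0,0,0,20,0,0],[0,0,0,0,10,0,0],[0,0,0,0,0,0,0]],
  ],
)

```text
time: 4.1
tool_pos: [0.5651, 0.185, 0.1245]
tool_rot: [-1.566, 0.02, 1.155]
contact_force: [0.8, -0.3, 0.7]
width: 0.0004
```

```bash
python3 -c "
from h import *
go(.5715,.193,.11)
d=snap('top','top3.png')
for u in(109,113,117,121): print([pt(d,u,v)[2].round(4) for v in(247,250,253)])
d=snap('scene','scene3.png')
for u in(480,482,484): print([pt(d,u,v)[2].round(4) for v in(316,318,320)])
"
```

```text
t 4.1 pos [0.5651 0.185  0.1245] rot [-1.5662  0.0205  1.1554] F [ 0.77 -0.28  0.69] w 0.0004
shift mm [10.2 14.3 -2.6]
turn deg [-0.26 -0.   -1.17]
[np.float64(0.6487), np.float64(0.6499), np.float64(0.6507)]
[np.float64(0.6453), np.float64(0.6472), np.float64(0.647)]
[np.float64(0.6421), np.float64(0.6417), np.float64(0.6439)]
[np.float64(0.6381), np.float64(0.6381), np.float64(0.6409)]
[np.float64(0.0853), np.float64(0.0849), np.float64(0.0873)]
[np.float64(0.0825), np.float64(0.0838), np.float64(0.0876)]
[np.float64(0.084), np.float64(0.0843), np.float64(0.0828)]
```

The scene depth puts the left button at about 0.085 m, so it latched. I'll centre over the middle canister before pressing.

Emit:
servo_tool(
  plan=[
    [[-0.2,0,-1.1,9,0,-3,0],[0,0,0,1,0,0,0],[0,0,0,0,0,0,0]],
  ],
)

```text
time: 4.5
tool_pos: [0.5738, 0.1965, 0.1281]
tool_rot: [-1.573, -0.005, 1.158]
contact_force: [0.7, -0.8, -0.3]
width: 0.0006
```

```bash
python3 -c "
from h import *
go(.5715,.193,.108)
"
```

```text
t 4.5 pos [0.5738 0.1965 0.1281] rot [-1.5729 -0.0052  1.1585] F [ 0.73 -0.76 -0.31] w 0.0006
shift mm [-4.3 20.1  0.8]
turn deg [ 0.12 -0.    0.3 ]
```

Emit:
servo_tool(
  plan=[
    [[0,0,0.3,-4,8,0.5,0],[0,0,0,0,8,0,0],[0,0,0,0,4,0,0],[0,0,0,0,0,0,0]],
  ],
)

```text
time: 4.9
tool_pos: [0.5715, 0.1934, 0.1069]
tool_rot: [-1.573, -0.0, 1.159]
contact_force: [-0.3, -0.4, 0.2]
width: 0.0005
```

Emit:
servo_tool(
  plan=[
    [[0,0,0,0,4,0,0],[0,0,0,0,4,0,0],[0,0,0,0,2,0,0]],
  ],
)

```text
time: 5.2
tool_pos: [0.5719, 0.1934, 0.0966]
tool_rot: [-1.574, -0.001, 1.159]
contact_force: [-0.1, 0.7, 2.2]
width: 0.0001
```

Emit:
servo_tool(
  plan=[
    [[0,0,0,0,1.5,0,0]],
  ],
)

```text
time: 5.3
tool_pos: [0.5724, 0.1936, 0.096]
tool_rot: [-1.574, -0.002, 1.159]
contact_force: [-8.6, -2.1, 38.1]
width: 0.0008
```

Emit:
servo_tool(
  plan=[
    [[0,0,0,0,1,0,0]],
  ],
)

```text
time: 5.4
tool_pos: [0.5731, 0.1938, 0.0962]
tool_rot: [-1.575, -0.003, 1.159]
contact_force: [-6.7, -2.5, 24.1]
width: 0.0004
```

Reached the stop. Lifting off, then moving towards the right canister.

Emit:
servo_tool(
  plan=[
    [[0,0,0,0,-10,0,0],[0,0,0,0,-30,0,0],[0,0,0,0,-40,0,0],[0,0,0,0,-10,0,0]],
  ],
)

```text
time: 5.8
tool_pos: [0.5718, 0.1931, 0.188]
tool_rot: [-1.573, -0.0, 1.159]
contact_force: [1.4, 0.6, 0.2]
width: 0.0003
```

```bash
python3 -c "
from h import *
go(.4675,-.1205,.13,1.158)
"
```

```text
t 5.8 pos [0.5718 0.1931 0.188 ] rot [-1.5731e+00 -2.0000e-04  1.1586e+00] F [1.41 0.57 0.21] w 0.0003
shift mm [-329.1   58.   -30. ]
turn deg [0.13 0.04 0.01]
```

Emit:
servo_tool(
  plan=[
    [[0,0,0,-15,0,-2,0],[0,0,0,-30,0,-3,0],[0,0,0,-30,0,-3,0],[0,0,0,-30,0,-3,0],[0,0,0,-30,0,-3,0],[0,0,0,-30,0,-3,0],[0,0,0,-30,0,-3,0],[0,0,0,-30,0,-3,0],[0,0,0,-30,0,-3,0],[0,0,0,-30,0,-3,0],[0,0,0,-25,0,-2,0],[0,0,0,-15,0,-1,0],[0,0,0,0,0,0,0],[0,0,0,0,0,0,0]],
  ],
)

```text
time: 7.2
tool_pos: [0.4535, -0.1387, 0.1772]
tool_rot: [-1.563, 0.005, 1.153]
contact_force: [0.8, 0.0, 0.7]
width: 0.0003
```

```bash
python3 -c "
from h import *
go(.4675,-.1205,.12,1.158)
t=snap('top','top4.png');s=snap('scene','scene4.png')
for u in(199,202,205): print([pt(t,u,v)[2].round(4) for v in(201,204,207)])
for u in(392,394,396): print([pt(s,u,v)[2].round(4) for v in(312,314,316)])
for u in(114,117,120): print([pt(t,u,v)[2].round(4) for v in(248,251,254)])
b=cv2.imread('pics/scene4.png')[200:380,270:530]
cv2.imwrite('pics/c4.png',cv2.resize(b,None,fx=3,fy=3,interpolation=2))"
```

```text
t 7.2 pos [ 0.4535 -0.1387  0.1772] rot [-1.5631  0.0051  1.1528] F [0.78 0.04 0.72] w 0.0003
shift mm [22.6 57.  -5.9]
turn deg [-0.44 -0.3  -0.29]
[np.float64(0.0876), np.float64(0.0836), np.float64(0.0858)]
[np.float64(0.0854), np.float64(0.0876), np.float64(0.0857)]
[np.float64(0.087), np.float64(0.0842), np.float64(0.087)]
[np.float64(0.0887), np.float64(0.0864), np.float64(0.0817)]
[np.float64(0.0855), np.float64(0.0867), np.float64(0.0869)]
[np.float64(0.087), np.float64(0.0831), np.float64(0.0815)]
[np.float64(0.0843), np.float64(0.0861), np.float64(0.0851)]
[np.float64(0.086), np.float64(0.084), np.float64(0.0848)]
[np.float64(0.0855), np.float64(0.0879), np.float64(0.0854)]
```

View pics/c4.png

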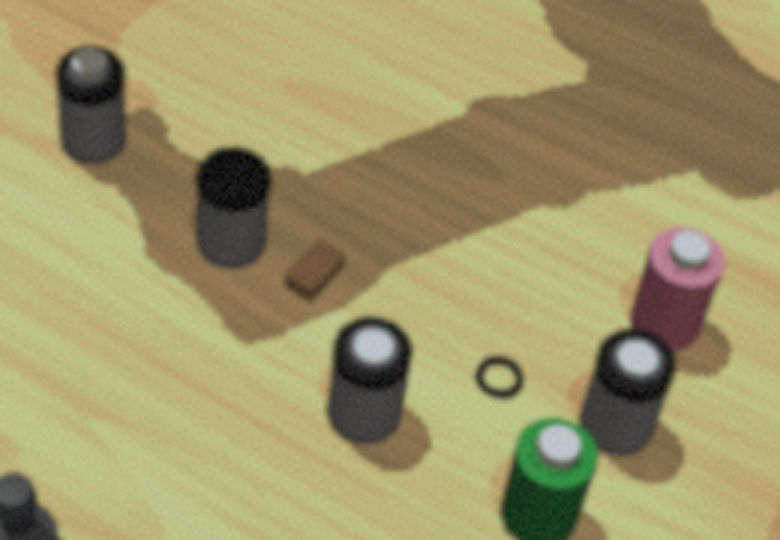

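Both the left and middle buttons stay down at about 0.085 m, so the right canister should be the faulty one. It still has to be clicked.

Emit:
servo_tool(
  plan=[
    [[-0.4,0,-0.3,12,15,-3,0],[0,0,0,9,20,-2,0],[0,0,0,0,20,0,0],[0,0,0,0,0,0,0],[0,0,0,0,0,0,0]],
  ],
)

```text
time: 7.8
tool_pos: [0.4689, -0.1165, 0.1207]
tool_rot: [-1.571, -0.001, 1.16]
contact_force: [-0.2, -0.7, -0.2]
width: 0.001
```

```bash
python3 -c "
from h import *
go(.4675,-.1205,.108,1.158)
"
```

```text
t 7.8 pos [ 0.4689 -0.1165  0.1207] rot [-1.5711e+00 -1.2000e-03  1.1600e+00] F [-0.2  -0.69 -0.22] w 0.001
shift mm [-4.2 12.7 -0.3]
turn deg [0.02 0.11 0.07]
```

Emit:
servo_tool(
  plan=[
    [[0,0,0,-4,7,0,0],[0,0,0,0,5,0,0],[0,0,0,0,0,0,0]],
  ],
)

```text
time: 8.1
tool_pos: [0.4682, -0.1202, 0.1096]
tool_rot: [-1.573, -0.002, 1.161]
contact_force: [-0.6, -0.4, 0.7]
width: 0.0006
```

Emit:
servo_tool(
  plan=[
    [[0,0,0,0,4,0,0],[0,0,0,0,4,0,0],[0,0,0,0,3,0,0]],
  ],
)

```text
time: 8.4
tool_pos: [0.4687, -0.1204, 0.0988]
tool_rot: [-1.575, -0.003, 1.16]
contact_force: [-0.8, -0.0, 5.3]
width: 0.0004
```

Emit:
servo_tool(
  plan=[
    [[0,0,0,0,2,0,0],[0,0,0,0,1.5,0,0]],
  ],
)

```text
time: 8.6
tool_pos: [0.469, -0.1205, 0.0955]
tool_rot: [-1.575, -0.004, 1.16]
contact_force: [-9.9, 2.6, 42.9]
width: 0.0004
```

Emit:
servo_tool(
  plan=[
    [[0,0,0,0,1,0,0]],
  ],
)

```text
time: 8.7
tool_pos: [0.4696, -0.1207, 0.0956]
tool_rot: [-1.576, -0.005, 1.16]
contact_force: [-11.4, 2.5, 42.1]
width: 0.0004
```

Emit:
servo_tool(
  plan=[
    [[0,0,0,0,-10,0,0],[0,0,0,0,-30,0,0],[0,0,0,0,-40,0,0],[0,0,0,-20,-20,0,0.5],[0,0,0,-30,0,0,1],[0,0,0,-30,0,0,1],[0,0,0,-10,0,0,1],[0,0,0,0,0,0,1]],
  ],
)

```text
time: 9.5
tool_pos: [0.4329, -0.2058, 0.1997]
tool_rot: [-1.578, -0.004, 1.162]
contact_force: [0.5, 0.6, 0.3]
width: 0.0371
```

```bash
python3 -c "
from h import *
go(.4675,-.1205,.12,1.158)
t=snap('top','top5.png');s=snap('scene','scene5.png')
for u in(364,367,370): print([pt(t,u,v)[2].round(4) for v in(259,262,265)])
for u in(298,300,302): print([pt(s,u,v)[2].round(4) for v in(216,218,220)])
b=cv2.imread('pics/scene5.png')[170:310,220:400]
a=cv2.imread('pics/top5.png')[190:330,280:460]
cv2.imwrite('pics/c5.png',cv2.resize(np.hstack([a,b]),None,fx=2.2,fy=2.2,interpolation=2))"
```

```text
t 9.5 pos [ 0.4329 -0.2058  0.1997] rot [-1.578  -0.0043  1.1616] F [0.55 0.6  0.31] w 0.0371
shift mm [91.7 80.1  2.8]
turn deg [0.41 0.21 0.25]
[np.float64(0.0972), np.float64(0.0965), np.float64(0.0962)]
[np.float64(0.0964), np.float64(0.0943), np.float64(0.0913)]
[np.float64(0.0957), np.float64(0.094), np.float64(0.0965)]
[np.float64(0.0949), np.float64(0.092), np.float64(0.0926)]
[np.float64(0.0951), np.float64(0.0905), np.float64(0.0935)]
[np.float64(0.0827), np.float64(0.0907), np.float64(0.0922)]
```

View pics/c5.png

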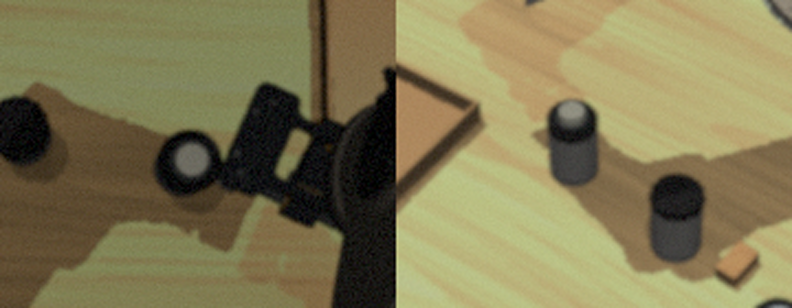

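The right button is back up at about 0.095 m, at (190,158) in the top crop, so the right canister is the faulty one. I'll open the gripper, centre and grasp.

Emit:
servo_tool(
  plan=[
    [[0.4,0,0.2,20,0,1,1],[0,0,0,30,0,1,1],[0,0,0,28,0,0,1],[0,0,0,13,0,0,1],[0,0,0,0,10,0,1],[0,0,0,0,20,0,1],[0,0,0,0,20,0,1],[0,0,0,0,0,0,1],[0,0,0,0,0,0,1]],
  ],
)

```text
time: 10.5
tool_pos: [0.4689, -0.1135, 0.145]
tool_rot: [-1.568, 0.001, 1.169]
contact_force: [-0.3, -0.9, -0.1]
width: 0.0943
```

```bash
python3 -c "
from h import *
go(.4685,-.1205,.04,1.158)
"
```

```text
t 10.5 pos [ 0.4689 -0.1135  0.145 ] rot [-1.5678e+00  1.2000e-03  1.1694e+00] F [-0.31 -0.87 -0.08] w 0.0943
shift mm [ -6.4 105.   -2.7]
turn deg [-0.17  0.65 -0.07]
```

Emit:
servo_tool(
  plan=[
    [[0,0.6,0,-6,10,-2.5,1],[0,0,0,0,20,0,1],[0,0,0,0,20,0,1],[0,0,0,0,20,0,1],[0,0,0,0,20,0,1],[0,0,0,0,12,0,1],[0,0,0,0,0,0,1]],
  ],
)

```text
time: 11.2
tool_pos: [0.4708, -0.1254, 0.0411]
tool_rot: [-1.575, -0.0, 1.152]
contact_force: [0.3, -0.3, 0.8]
width: 0.0941
```

```bash
python3 -c "
from h import *
go(.4685,-.1205,.042,1.158)
"
```

```text
t 11.2 pos [ 0.4708 -0.1254  0.0411] rot [-1.5750e+00 -5.0000e-04  1.1521e+00] F [ 0.28 -0.26  0.77] w 0.0941
shift mm [ 3.6 -0.9  4.1]
turn deg [ 0.24 -0.34  0.03]
```

Emit:
servo_tool(
  plan=[
    [[0,0,0,3.5,0,4,1],[0,0,0,0,0,0,0.5],[0,0,0,0,0,0,0.5],[0,0,0,0,0,0,0.4],[0,0,0,0,0,0,0],[0,0,0,0,0,0,0],[0,0,0,0,0,0,0],[0,0,0,0,0,0,0],[0,0,0,0,0,0,0]],
  ],
  grip_force=25,
)

```text
time: 12.1
tool_pos: [0.4702, -0.1207, 0.0442]
tool_rot: [-1.579, -0.002, 1.152]
contact_force: [0.2, 0.2, -0.8]
width: 0.0545
```

```bash
python3 -c "
from h import *
go(.556,-.335,.13,1.158)
"
```

```text
t 12.1 pos [ 0.4702 -0.1207  0.0442] rot [-1.5792 -0.0025  1.1518] F [ 0.19  0.23 -0.8 ] w 0.0545
shift mm [-160.7  -84.8 -166.3]
turn deg [ 0.48 -0.35  0.14]
```

Gripped at a width of 54.5 mm. Lifting and carrying it to the tray.

Emit:
servo_tool(
  plan=[
    [[0,0,0,0,-10,0,0],[0,0,0,0,-20,0,0],[0,0,0,0,-25,0,0],[0.4,0,0,0,-20,0,0],[0,0,0,-7,-10,-8,0],[0,0,0,-16,0,-17,0],[0,0,0,-20,0,-20,0],[0,0,0,-20,0,-20,0],[0,0,0,-20,0,-20,0],[0,0,0,-20,0,-20,0],[0,0,0,-20,0,-20,0],[0,0,0,-15,0,-18,0],[0,0,0,-10,0,-12,0],[0,0,0,-5,0,-5,0],[0,0,0,0,0,0,0],[0,0,0,0,0,0,0]],
  ],
)

```text
time: 13.7
tool_pos: [0.5528, -0.3327, 0.1402]
tool_rot: [-1.569, -0.001, 1.152]
contact_force: [-0.3, 0.7, -3.2]
width: 0.0544
```

```bash
python3 -c "
from h import *
go(.556,-.335,.055,1.158)
t=snap('top','top6.png');s=snap('scene','scene6.png')
b=cv2.imread('pics/scene6.png')[120:320,120:380]
cv2.imwrite('pics/c6.png',cv2.resize(b,None,fx=3,fy=3,interpolation=2))"
```

```text
t 13.7 pos [ 0.5528 -0.3327  0.1402] rot [-1.5692e+00 -1.1000e-03  1.1524e+00] F [-0.31  0.69 -3.15] w 0.0544
shift mm [-0.9 85.2 -3.9]
turn deg [-0.09 -0.32  0.06]
```

View pics/c6.png

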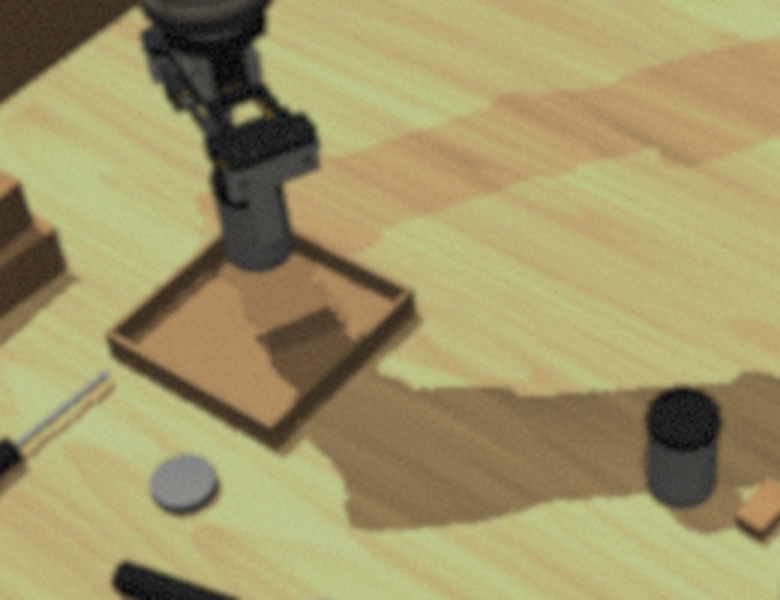

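The canister is held upright above the tray in the scene crop, with its foot at about (258,262). Lowering it.

Emit:
servo_tool(
  plan=[
    [[0,0,0,0,10,-2,0],[0,0,0,0,18,-2,0],[0,0,0,0,20,0,0],[0,0,0,0,18,0,0],[0,0,0,0,10,0,0],[0,0,0,0,5,0,0],[0,0,0,0,0,0,0]],
  ],
)

```text
time: 14.5
tool_pos: [0.5574, -0.3295, 0.0546]
tool_rot: [-1.569, -0.003, 1.157]
contact_force: [-0.7, 1.1, -2.4]
width: 0.0544
```

```bash
python3 -c "
from h import *
go(.556,-.335,.0492,1.152)
"
```

```text
t 14.5 pos [ 0.5574 -0.3295  0.0546] rot [-1.5693 -0.0032  1.1574] F [-0.71  1.07 -2.39] w 0.0544
shift mm [-5.6  5.3 -0.9]
turn deg [-0.09  0.31  0.18]
```

Emit:
servo_tool(
  plan=[
    [[0,0,0.15,0,2.5,0,0],[0,0,0,0,1.5,0,0],[0,0,0,0,0.5,0,0],[0,0,0,0,0,0,0]],
  ],
)

```text
time: 14.9
tool_pos: [0.5585, -0.33, 0.0517]
tool_rot: [-1.572, -0.0, 1.157]
contact_force: [0.7, -0.4, -3.2]
width: 0.0547
```

Emit:
servo_tool(
  plan=[
    [[0,0,0,0,1.5,0,0],[0,0,0,0,1,0,0],[0,0,0,0,0,0,0]],
  ],
)

```text
time: 15.2
tool_pos: [0.5589, -0.3302, 0.0497]
tool_rot: [-1.573, -0.001, 1.157]
contact_force: [-0.4, 0.9, -3.5]
width: 0.0544
```

Emit:
servo_tool(
  plan=[
    [[0,0,0,0,1,0,0],[0,0,0,0,0.5,0,0]],
  ],
)

```text
time: 15.4
tool_pos: [0.5593, -0.3304, 0.0494]
tool_rot: [-1.574, -0.001, 1.157]
contact_force: [-1.9, 0.8, 7.5]
width: 0.0541
```

The foot is on the tray floor, with the force changing sign. Releasing gently, then rising straight up.

Emit:
servo_tool(
  plan=[
    [[0,0,0,0,0,0,0.62],[0,0,0,0,0,0,0.68],[0,0,0,0,0,0,0.8],[0,0,0,0,0,0,0.95],[0,0,0,0,0,0,0.95],[0,0,0,0,0,0,0.95],[0,0,0,0,0,0,0.95]],
  ],
)

```text
time: 16.1
tool_pos: [0.5597, -0.3309, 0.0499]
tool_rot: [-1.575, -0.001, 1.157]
contact_force: [-0.3, 0.4, -0.3]
width: 0.0891
```

```bash
python3 -c "
from h import *
go(.556,-.335,.17,1.152)
"
```

```text
t 16.1 pos [ 0.5597 -0.3309  0.0499] rot [-1.5755e+00 -1.0000e-03  1.1571e+00] F [-0.34  0.37 -0.34] w 0.0891
shift mm [  -5.2 -120.1    1.2]
turn deg [0.27 0.29 0.06]
```

Emit:
servo_tool(
  plan=[
    [[0,0,0,0,-10,0,0.95],[0,0,0,0,-20,0,0.95],[0,0,0,0,-25,0,0.95],[0,0,0,0,-25,0,0.95],[0,0,0,0,-25,0,0.95],[0,0,0,0,-30,0,0.95],[0,0,0,-20,-20,20,0.95],[0,0,0,-30,0,30,0.95],[0,0,0,-40,0,30,0.95],[0,0,0,-30,0,20,0.95],[0,0,0,0,0,0,0.95],[0,0,0,0,0,0,0.95]],
  ],
)

```text
time: 17.3
tool_pos: [0.4146, -0.4029, 0.219]
tool_rot: [-1.581, -0.001, 1.157]
contact_force: [-0.0, 0.2, 0.6]
width: 0.0894
```

```bash
python3 -c "
from h import *
go(.556,-.335,.17,1.152)
t=snap('top','top7.png');s=snap('scene','scene7.png')
def cen(d,u,v,w):
    g=d['image'].astype(int).min(2); p=g[v-w:v+w+1,u-w:u+w+1]
    m=(p>(p.max()+np.percentile(p,20))/2).astype(np.uint8); n,l,s,c=cv2.connectedComponentsWithStats(m)
    i=1+np.argmax(s[1:,4]); return c[i]+[u-w,v-w]
for n,d,u,v in(('L',t,117,251),('M',t,202,204),('L',s,482,318),('M',s,394,314)):
    c=cen(d,u,v,8); z=np.mean([pt(d,c[0]+i,c[1]+j)[2] for i in(-2,-1,0,1,2) for j in(-2,-1,0,1,2)])
    print(n,c.round(1),pt(d,*c,.085).round(4),'z',z.round(4))
print('jar',pt(t,288,249),pt(s,347,258))
"
```

```text
t 17.3 pos [ 0.4146 -0.4029  0.219 ] rot [-1.5814e+00 -9.0000e-04  1.1572e+00] F [-0.02  0.16  0.65] w 0.0894
shift mm [ 119.    50.2 -101.7]
turn deg [0.61 0.3  0.06]
L [118.8 251.2] [0.4781 0.3466 0.085 ] z 0.086
M [203.  204.9] [0.5709 0.1919 0.085 ] z 0.0864
L [482.3 318.8] [0.4797 0.3483 0.085 ] z 0.0851
M [394.  314.8] [0.5723 0.194  0.085 ] z 0.0846
jar [0.49105861 0.02733566 0.08073114] [0.49334901 0.02819807 0.0766237 ]
```

View pics/scene7.png

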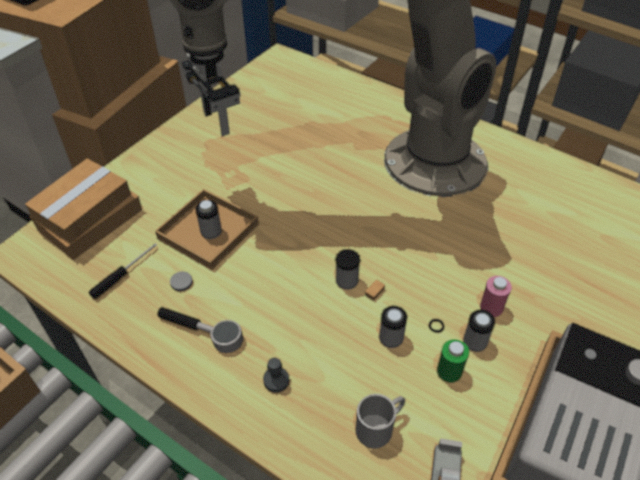

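View pics/top7.png

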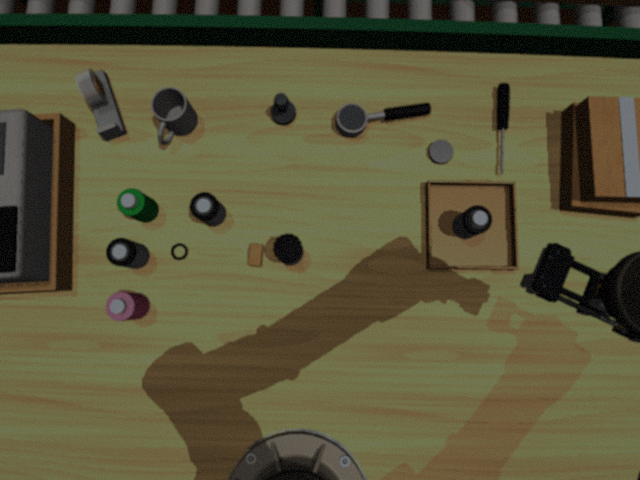

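The canister stands upright in the tray, at (208,217) in the scene view and (475,221) in the top view. The others are where they were, with both latched buttons down at about 0.085 m, and the arm is clear. Handing in.

```bash
python3 -c "
from bench import finish_job
print(finish_job())"
```

```text
the job is handed in; nothing more can be done
None
```

The job is done and handed in at about 17.4 s. I clicked all three buttons to the stop and let go. The right-hand canister was the faulty one, so I moved it to the pulp tray.

- **Buttons:** The left and middle buttons latched, at about 0.085 m in both cameras, just before hand-in. The right button sprang back to about 0.095 m.
- **Placing:** I gripped the faulty canister and lowered it until contact showed in the wrist force, then released it. The last pictures show it standing upright inside the tray.
- **Everything else:** The two latched canisters measured within 1 mm of where they started. The jar and the green and pink look-alikes look unmoved in the pictures. The arm ended clear of everything.
- **Forces:** Bottoming out on the buttons peaked at about 50 N at the fingertips. That is under the 120 N wrist limit. It is above the 40 N limit for the arm and gripper body, but only the fingertips touched.
- **Disagreements:** The two cameras differed by 2–3.5 mm on canister positions. One top-camera depth check of the left button, at about 4.1 s, read about 0.64 m, probably because the arm was in view. I set it aside and rechecked later without trouble.

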